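Clamp a glass jar with a wedge lock

TASK

Clamp the glass jar in the jar holder: first push the sliding bar, gently because the jar is glass, until its rubber pad presses the jar back into the V jaw; then slide the steel thumb wedge along its ramp until it is jammed firmly between the ramp and the bar, so that the bar cannot move back. Do not hammer or overdrive either part, leave the jar standing in the holder, let go, and leave everything round about where it is.

Things in the scene. Friction and masses are not known exactly. Their poses are not given: they have to be found in the camera images.
- holder: Fixed jar holder: bare aluminium base plate 280 x 120 x 10 mm (x = -150 to +130 mm). Origin on the desk under the bar's centre line; +x is the way bar and wedge are pushed, to the jar and the steel V jaw at the far end; +y is the wedge's side; z up, plate top z = 10 mm. A steel guide rail, 42 mm high, stands on the bar's -y side at x = -50 to +43 mm.
- jar_seat (a point): Where the centre of the jar's underside stands when it is seated in the V jaw: x = 85 mm, y = 0, z = 10 mm in the holder. The V jaw behind it is 44 mm high and opens to holder -x.
- wedge_lane (a point): Mid of the wedge's lane on the plate, at x = -10 mm in the holder. Lane: bar flank at holder y = 12 mm; facing it a fixed steel ramp block (x = -55 to +35 mm, top z = 40 mm) whose face nears the flank by 0.14 mm per mm of +x. The block was set by hand: where the wedge jams varies by 20 mm either way and must be felt.
- bar (a joint): Travel of the sliding steel bar towards the jar, m, 0 (back) to 0.050; pad meets a fully seated jar at about 0.040 to 0.044. Slides along holder +x against about 3 N of friction and stays where left. Bar 24 mm wide; jaw plate with rubber pad in front, cross handle behind.
- bar_push (a point): Place to push the bar: rear face (towards holder -x) of the upright cross handle at its back end. Handle 14 mm thick in x, 50 mm wide (holder y = -38 to +12 mm), z = 12 to 46 mm above the desk; this point is at holder y = -18 mm, z = 29 mm. Free space behind it. A push of 6 to 10 N seats the jar.
- bar_pad (a point): Centre of the front face of the bar's rubber pad, 46 mm wide and 26 mm high, which meets the jar.
- wedge: Loose bare-steel thumb wedge, 110 x 28 x 26 mm, 0.18 kg, lying on the plate between bar and ramp. Origin: underside, middle of the thick rear face; +x to the thin front (12.6 mm). Flat flank to the bar, sloping flank (0.14) to the ramp. Thumb tab at the rear, 12 mm thick in x, 24 mm wide, 48 mm high. It jams with its rear at about holder x = -74 to -116 mm and then holds itself.
- wedge_push (a point): Place to push the wedge: middle of its rear face, 13 mm above its underside; free space behind it. Pushing low keeps it flat. Loose, it slides at under 3 N; a steady push of 15 to 22 N along holder +x jams it firmly (about 0.5 N on the bar per N of push) and also drags the bar towards the jar.
- jar: The open glass jar, 54 mm diameter, 56 mm high, 0.14 kg; origin at the centre of its underside. It stands on the base plate (z = 10 mm) just in front of the V jaw, up to 6 mm short of being seated.
- beaker: Bystander: plain beaker, 91 x 84 x 113 mm, origin under its centre. Not to be disturbed.
- rubber_stopper: Bystander: small brown stopper, 23 mm diameter, 22 mm high, origin under its centre. Not to be disturbed.
- bottle: Bystander: brown bottle with dark cap, 44 mm diameter, 120 mm high, origin under its centre. Not to be disturbed.
- dish: Bystander: shallow round glass dish, 116 mm diameter, 18 mm high, origin under its centre. Not to be disturbed.
There are look-alikes about, which are no part of the job. Leave any pink look-alike of the jar alone.

How it is judged:
By the outcome, as a careful person would: the job done as asked, in the order asked, and still so for the second after the job is handed in, with the robot touching nothing.
It also fails if it takes over 51 s, if anything falls off the work surface, if the arm or the gripper's body presses on something with over 40 N, if the wrist force passes 120 N, or if a joint passes its speed limit or range.

ROBOT

A 7-joint arm with a two-finger parallel gripper is mounted at the origin on a cart in front of the work surface, level with it; the furniture and walls round the work are solid. World frame = base frame: x ahead of the robot, y to its left, z up, the work surface at z = 0. Lengths are in m, angles in degrees, forces in N, time in s.
With the tool pointing down it reaches from about 0.425 to 0.875 m from the base axis. Payload 4.7 kg.
Tool frame: the origin (TCP) lies between the finger pads; the fingertips stand env.finger_overhang ahead of it and the grasp point (between the pads) lies 5 mm behind it (env.finger_overhang is the distance from the TCP to the fingertips, in m); z points along the fingers, y is the line along which they close (so a half turn about z gives the same grasp; the last joint's range is limited). The gripper opens to 87 mm and grips with 3 to 60 N. Pads are 19 mm wide; open, the fingers measure 117 mm over their backs; the gripper's body (75 mm by 190 mm) begins 51 mm behind the grasp point.
Start: joints at [-62.504, 18.392, -4.016, 83.108, 1.295, 78.541, -3.26], TCP at [0.292, 0.581, 0.237] pointing down, gripper open.
Joint ranges: [-163.93, 163.93], [-17.29, 119.83], [-79.2, 71.16], [3.27, 140.29], [-89.18, 269.18], [5.43, 117.66], [-154.24, 154.24]. Speed limits (degrees/s): [147.25, 147.25, 180, 180, 180, 180, 180].

INTERFACE

Orientations are given as [roll, pitch, yaw] about the fixed x, y, z axes, in that order (R = Rz(yaw) Ry(pitch) Rx(roll)).
In Python, from cell import telemetry, eyes, env, models gives the robot as it stands. The module is installed in compiled form; this text tells all that it offers.
- The arm moves only by the tool drive_tool, never from a script. Its arguments are lists of equal length, an entry for each row: "angular": the turn, a rotation vector about the tool's x, y, z in rad, a list of three; "delta_pos": the shift along the tool's x, y, z in cm, a list of three; "gripper": the finger opening in cm, from 0 to 8.7. A call has 1 to 20 rows; each row shifts and turns the commanded pose from where the row before left it, along the tool's axes as they then stand; what a row does not reach is not made up. A row lasts 1/10 s, in which the tool goes at most 50 mm and 8.59 degrees, less where a joint would pass 70% of its speed; a pose out of reach is approached as far as the arm can. A call with a gripper value outside its range is refused whole. The fingers move at their own pace and stop on an object; "squeeze" is the grip in N (left out, the last holds). Time passes only in rows, so rows that do not move let the fingers close. It gives the time, the measured TCP pose, the force, the opening and the grip force at its end, in the units of the state.
- telemetry.get_obs(): the state, without advancing time (a new reading comes with each control period).
- eyes.read_camera(name): name is "scene" or "top" or "wrist"; returns a dict with "pixels" (400x640x3 uint8, red, green, blue), "mtx" (3x3 intrinsics, pixels), "origin" and "orientation" of the camera in the world. Camera axes: x right, y down, z forward; pixel columns grow to the right and rows downward; lengths in m; the calibration is good to about 2 mm. A picture is of the moment at which its call begins. There is no depth.
- env.sign_off(): hands the job in; it is judged then, once.
Trained networks look in a picture, given as the dict that the camera call returned (one of the last four; its "shot" number tells which), for a name from the list of things; names that differ only in an ending like _2 or _b are one class to them, and where a whole thing is asked for, a point or a joint stands for the part that bears it (a point fixed in the world has none). Each returns a list of dicts, best first, with "p" (0 to 1); they miss things now and then, are a little off and sometimes report something else, mostly with a low value. They report only what shows in the picture. A call takes as long as a camera call. They do not tell look-alikes from the thing itself.
- models.search_frame(picture, target): "centre" ([column, row] in pixels, amid what is visible of it).
- models.cut_out(picture, target): "pixels" (400x640 bool, what is visible of it) and "centre" ([column, row] in pixels, amid what is visible of it).
The state is a dict: "time_s": time; "qpos": joint angles; "joint_velocities": joint speeds; "effort": joint torques, N m; "tool_pos": TCP position; "tool_rot": TCP orientation; "force": force on the tool from outside, world axes, zero at the start; "wrist_torque": the same for the moment, N m; "grip_width": finger opening in m; "grasp_force": force on a finger pad.
Only numpy, scipy, OpenCV 4.12 (cv2) and the standard library are available. Lean on these libraries where they do the work, as an engineer would, in place of code of your own. Each camera call takes 0.05 s, during which the arm holds its last target. There are 200 camera calls.

## Working session

There is one attempt and no reset: what is moved stays moved. The work goes in short steps, Python scripts to look and compute and a tool call to move; the robot and the scene stay as the last step left them, time stands still between calls to the robot, and variables do not carry over. Pictures are saved under pics/ and viewed, at most 10 in all, crops included, and the job is handed in when it is done.

Besides the shell and the picture viewer there is one more tool, called after "Call:" by a JSON object that holds its "name" and its "arguments". drive_tool: Moves the arm, as the interface text tells. Its arguments: {"type":"object","properties":{"angular":{"type":"array","items":{"type":"array","items":{"type":"number"}}},"delta_pos":{"type":"array","items":{"type":"array","items":{"type":"number"}}},"gripper":{"type":"array","items":{"type":"number"}},"squeeze":{"type":"number"}},"required":["angular","delta_pos","gripper"]}

```bash
mkdir -p pics; cat > h.py <<'E'
import numpy as np,cv2
from scipy.spatial.transform import Rotation as R
from cell import telemetry,eyes,env,models
def ray(c,p):
    o=c['orientation'];o=np.array(o,float)
    M=o if o.shape==(3,3) else R.from_euler('xyz',o,degrees=True).as_matrix()
    d=M@np.linalg.inv(np.array(c['mtx']))@np.array([p[0],p[1],1.]);return np.array(c['origin']),d
def at_z(c,p,z):
    o,d=ray(c,p);return o+d*(z-o[2])/d[2]
def proj(c,X):
    M=R.from_euler('xyz',c['orientation'],degrees=True).as_matrix()
    q=np.array(c['mtx'])@(M.T@(np.array(X)-c['origin']));return q[:2]/q[2]
def save(c,n,crop=None,s=1):
    im=c['pixels'][:,:,::-1]
    if crop: x0,y0,x1,y1=crop;im=im[y0:y1,x0:x1]
    cv2.imwrite('pics/'+n,cv2.resize(im,None,fx=s,fy=s,interpolation=cv2.INTER_CUBIC))
E
python3 - <<'E'
from h import *
print(telemetry.get_obs(),env.finger_overhang)
for n in('scene','top'):
    c=eyes.read_camera(n);save(c,n+'1.png',s=1.25)
    print(n,c['origin'],c['orientation'],c['mtx'])
    for t in('holder','bar','bar_push','bar_pad','wedge','wedge_push','jar','beaker','rubber_stopper','bottle','dish'):
        print(t,[(np.round(r['centre'],1).tolist(),round(r['p'],2),at_z(c,r['centre'],.03).round(3).tolist()) for r in models.search_frame(c,t)[:3]])
E
```

```text
{'time_s': 0.0, 'qpos': array([-62.50504342,  18.43739147,  -4.01470017,  83.17480732,
         1.29538304,  78.54226436,  -3.26182879]), 'joint_velocities': array([ 0.12166395, -0.05435903, -0.01576849,  0.06635557,  0.01083171,
       -0.0069989 , -0.04919502]), 'effort': array([ 2.69673028e-04, -4.91286170e+01, -4.03829422e-01, -3.12530816e+01,
       -6.39324356e-02,  4.36741544e-02,  1.95212983e-04]), 'tool_pos': array([0.29174099, 0.58025114, 0.23548113]), 'tool_rot': array([-1.79890800e+02,  6.50694569e-03,  1.53312256e+02]), 'force': array([-0.64399602, -0.32662386, -0.33099881]), 'wrist_torque': array([-0.00625016,  0.01904285, -0.01215454]), 'grasp_force': 0.0, 'grip_width': 0.08734990133089522} 0.014
scene [ 0.18962688 -0.61839209  0.57455712] [-122.68780401    0.74370772  -26.30300798] [[499.80037766   0.         319.99320425]
 [  0.         499.80037766 203.80276606]
 [  0.           0.           1.        ]]
holder [([347.1, 286.9], 0.66, [0.489, -0.095, 0.03]), ([345.8, 278.3], 0.63, [0.497, -0.076, 0.03])]
bar [([347.3, 282.1], 0.94, [0.495, -0.085, 0.03]), ([340.1, 3
[... 1160 characters left out ...]
0.71, [0.49, -0.072, 0.03])]
bar_pad [([392.9, 204.9], 0.78, [0.49, -0.075, 0.03])]
wedge [([413.5, 218.1], 0.55, [0.459, -0.123, 0.03]), ([394.0, 201.0], 0.55, [0.499, -0.077, 0.03]), ([359.1, 242.7], 0.26, [0.4, 0.004, 0.03])]
wedge_push [([417.5, 216.9], 0.96, [0.462, -0.133, 0.03]), ([377.6, 201.3], 0.73, [0.498, -0.038, 0.03])]
jar [([326.2, 257.5], 0.77, [0.364, 0.081, 0.03]), ([343.3, 197.9], 0.62, [0.505, 0.043, 0.03])]
beaker [([370.1, 127.0], 0.95, [0.675, -0.02, 0.03])]
rubber_stopper [([363.5, 242.4], 0.61, [0.401, -0.006, 0.03])]
bottle [([305.5, 159.2], 0.77, [0.596, 0.133, 0.03])]
dish [([281.5, 208.8], 0.8, [0.477, 0.188, 0.03]), ([394.1, 204.6], 0.28, [0.491, -0.077, 0.03])]
```

View pics/scene1.png

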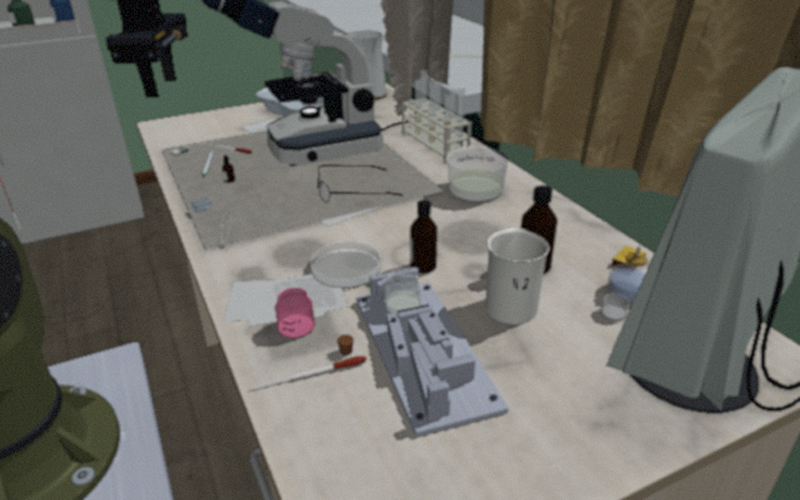

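```bash
python3 - <<'E'
from h import *
c=eyes.read_camera('top');save(c,'top2.png',(290,110,490,260),4)
E
```

```text
(no output)
```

View pics/top2.png

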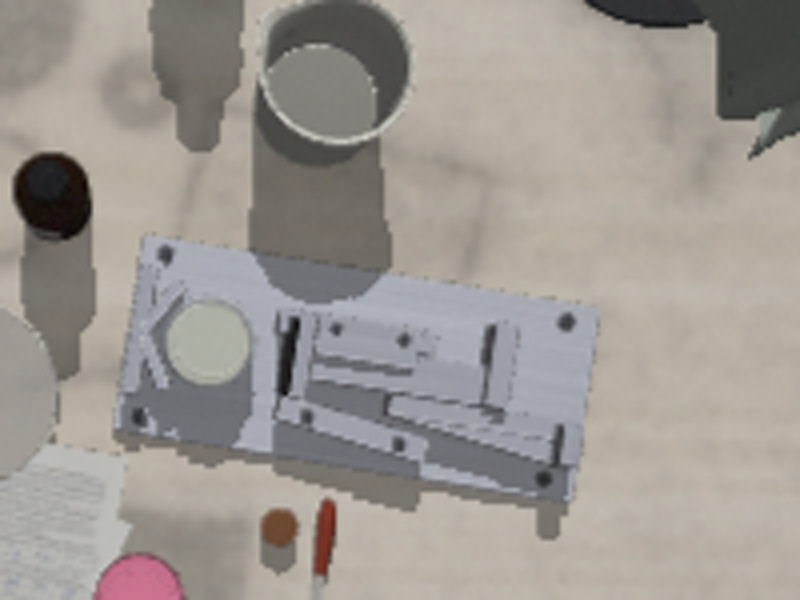

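Scene and top views: the holder runs right to left, with plate corners in the top crop at about (145,236), (600,308), (575,490) and (115,432). The clear jar stands in the V jaw at crop (208,342), the handle is at (507,365) and the wedge tab at (568,445).
Possible mix-ups:
- **Jar:** pink jar at top px (326,257) against the clear one at (342,196). I choose the clear one in the V jaw.
- **Wedge:** loose bar with its tab at top px (432,221) against the ramp block at (378,216). I choose the one with the tab.

Next I fit the holder pose.

```bash
python3 - <<'E'
from h import *
from scipy.optimize import least_squares
c=eyes.read_camera('top')
px=np.array([(145,236),(600,308),(574,490),(115,430)])/4+[290,110]
H=np.array([(.13,-.06),(-.15,-.06),(-.15,.06),(.13,.06)])
W=np.array([at_z(c,p,.01)[:2] for p in px])
f=lambda v:(H@np.array([[np.cos(v[2]),np.sin(v[2])],[-np.sin(v[2]),np.cos(v[2])]])+v[:2]-W).ravel()
s=least_squares(f,[.49,-.05,1.5]);v=s.x;print(v,np.degrees(v[2]),s.fun.round(4))
np.save('hold.npy',v)
Rm=np.array([[np.cos(v[2]),-np.sin(v[2])],[np.sin(v[2]),np.cos(v[2])]])
toh=lambda p,z:(Rm.T@(at_z(c,np.array(p)/4+[290,110],z)[:2]-v[:2])).round(4)
print('jar',toh((208,342),.066))
print('handle rear top',toh((519,323),.046),toh((505,408),.046),'front',toh((497,320),.046))
print('tab rear top',toh((578,466),.058),toh((577,435),.058), 'rear-wedge end')
print('pad front',toh((277,400),.04),'cover',at_z(c,np.array((750,155))/4+[290,110],.15))
im=cv2.resize(c['pixels'][110:260,290:490,::-1],None,fx=4,fy=4,interpolation=cv2.INTER_CUBIC)
def dr(pts,z,col):
    q=[((proj(c,[*(Rm@np.array(p)+v[:2]),z])-[290,110])*4).astype(int) for p in pts]
    cv2.polylines(im,[np.array(q)],True,col,1)
dr(H,.01,(0,0,255)); dr([(-.05,-.014),(.043,-.014)],.042,(0,255,0)); dr([(-.055,.03),(.035,.03)],.04,(255,0,0))
a=np.linspace(0,6.28,40);dr([(.085+.027*np.cos(t),.027*np.sin(t)) for t in a],.066,(255,255,0))
cv2.imwrite('pics/ov.png',im)
E
```

```text
[ 0.49952539 -0.03584518  1.43779767] 82.37973810036459 [ 0.0012  0.0014  0.0043 -0.0012 -0.005  -0.001  -0.0005  0.0007]
jar [0.0837 0.0016]
handle rear top [-0.0946 -0.0365] [-0.0932  0.0137] front [-0.0817 -0.0364]
tab rear top [-0.1365  0.0409] [-0.1336  0.0234] rear-wedge end
pad front [0.038  0.0281] cover [ 0.60721627 -0.23260296  0.15      ]
```

View pics/ov.png

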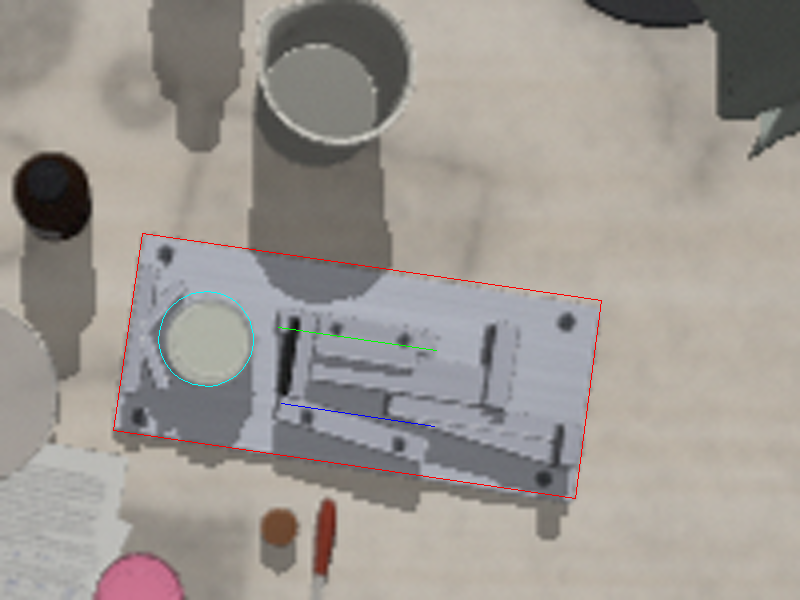

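The overlay lines up with the plate, rail, ramp and jar, so the pose holds. The handle's rear face is at holder x≈-94 mm and the wedge's rear at about -136 mm. Moving above the spot behind the bar.

Call:
{"name": "drive_tool", "arguments": {"angular": [[0,0,0],[0,0,0],[0,0,0],[0,0,0],[0,0,0],[0,0,0],[0,0,0],[0,0,0],[0,0,0],[0,0,0],[0,0,0],[0,0,0],[0,0,0],[0,0,0],[0,0,0],[0,0,0],[0,0,0],[0,0,0],[0,0,0],[0,0,0]], "delta_pos": [[-2.6,-2.86,0],[-2.6,-2.86,0],[-2.6,-2.86,0],[-2.6,-2.86,0],[-2.6,-2.86,0],[-2.6,-2.86,0],[-2.6,-2.86,0],[-2.6,-2.86,0],[-2.6,-2.86,0],[-2.6,-2.86,0],[-2.6,-2.86,0],[-2.6,-2.86,0],[-2.6,-2.86,0],[-2.6,-2.86,0],[-2.6,-2.86,0],[-2.6,-2.86,0],[-2.6,-2.86,0],[-2.6,-2.86,0],[-2.6,-2.86,0],[-2.6,-2.86,0]], "gripper": [0,0,0,0,0,0,0,0,0,0,0,0,0,0,0,0,0,0,0,0], "squeeze": 30}}

```text
time_s: 3.3
tool_pos: [0.5, -0.1653, 0.237]
tool_rot: [179.9, 0.1, 153.3]
force: [0.9, -0.8, -0.2]
grip_width: -0.0001
grasp_force: 0.0
```

Call:
{"name": "drive_tool", "arguments": {"angular": [[0,0,0.138],[0,0,0.138],[0,0,0.138],[0,0,0.138],[0,0,0.138],[0,0,0.138],[0,0,0.138],[0,0,0.138],[0,0,0.138],[0,0.105,0],[0,0.105,0],[0,0,0],[0,0,0]], "delta_pos": [[0,0,0],[0,0,0],[0,0,0],[0,0,0],[0,0,0],[0,0,0],[0,0,0],[0,0,0],[0,0,0],[0,0,0],[0,0,0],[0,0,0],[0,0,0]], "gripper": [0,0,0,0,0,0,0,0,0,0,0,0,0]}}

```text
time_s: 4.6
tool_pos: [0.4994, -0.1644, 0.2364]
tool_rot: [-180.0, -11.9, 82.0]
force: [-0.5, 0.4, -0.4]
grip_width: 0.0004
grasp_force: 0.0
```

```bash
cat >> h.py <<'E'
def status():
    o=telemetry.get_obs();v=np.load('hold.npy');th=v[2]
    Rm=np.array([[np.cos(th),-np.sin(th)],[np.sin(th),np.cos(th)]])
    T=R.from_euler('xyz',o['tool_rot'],degrees=True).as_matrix();p=o['tool_pos']
    tip=p+T@[.0095,0,.014]
    Hh=np.eye(3);Hh[:2,:2]=Rm
    print('t',o['time_s'],'rot',o['tool_rot'].round(2),'tcp',p.round(4),'F_h',(Hh.T@o['force']).round(2))
    print('tip_h',(Rm.T@(tip[:2]-v[:2])).round(4),tip[2].round(4),'toolaxes in holder',(Hh.T@T).round(3).tolist())
    return tip,T,Hh,v
def go(t_h):
    tip,T,Hh,v=status();w=Hh@np.array(t_h)+[v[0],v[1],0]
    print('delta tool cm',(T.T@(w-tip)*100).round(2))
E
python3 -c "
from h import *
go([-.117,-.018,.029]);print(telemetry.get_obs()['qpos'].round(1))"
```

```text
t 4.6 rot [-179.96  -11.92   82.05] tcp [ 0.4994 -0.1644  0.2364] F_h [ 0.37  0.52 -0.37]
tip_h [-0.1153 -0.017 ] 0.2247 toolaxes in holder [[0.978, -0.006, 0.206], [-0.006, -1.0, -0.001], [0.206, -0.001, -0.978]]
delta tool cm [-4.21  0.11 19.11]
[-18.8   6.4  45.3 100.4 -16.1  79.4  22.1]
```

Call:
{"name": "drive_tool", "arguments": {"angular": [[0,0,0],[0,0,0],[0,0,0],[0,0,0],[0,0,0],[0,0,0],[0,0,0],[0,0,0],[0,0,0],[0,0,0],[0,0,0]], "delta_pos": [[-0.47,0,1.9],[-0.47,0,1.9],[-0.47,0,1.9],[-0.47,0,1.9],[-0.47,0,1.9],[-0.47,0,1.9],[-0.47,0,1.9],[-0.47,0,1.9],[-0.47,0.05,1.9],[-0.4,0.05,1.9],[0,0,0]], "gripper": [0,0,0,0,0,0,0,0,0,0,0]}}

```text
time_s: 5.7
tool_pos: [0.4985, -0.1668, 0.0388]
tool_rot: [-179.7, -12.0, 82.3]
force: [-0.8, -0.2, 0.6]
grip_width: 0.0002
grasp_force: 0.0
```

```bash
python3 -c "
from h import *
go([-.096,-.018,.029])
c=eyes.read_camera('scene');save(c,'s3.png',(270,200,430,350),4)"
```

```text
t 5.7 rot [-179.7   -12.04   82.3 ] tcp [ 0.4985 -0.1668  0.0388] F_h [-0.3   0.75  0.58]
tip_h [-0.1177 -0.0163] 0.0271 toolaxes in holder [[0.978, -0.0, 0.209], [-0.001, -1.0, 0.005], [0.209, -0.005, -0.978]]
delta tool cm [2.16 0.17 0.27]
```

View pics/s3.png

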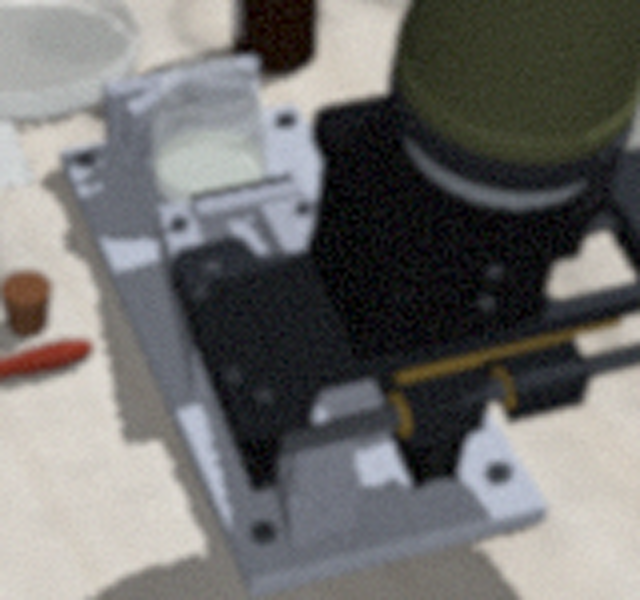

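The tool is behind the handle and clear of the wedge tab (about px (300,480)); the jar is in the V at (205,150). Pushing gently.

Call:
{"name": "drive_tool", "arguments": {"angular": [[0,0,0],[0,0,0],[0,0,0],[0,0,0],[0,0,0],[0,0,0],[0,0,0],[0,0,0],[0,0,0],[0,0,0]], "delta_pos": [[0.391,0.05,0.084],[0.391,0.05,0.084],[0.391,0.05,0.084],[0.391,0,0.084],[0.196,0,0.042],[0.196,0,0.042],[0.196,0,0.042],[0.196,0,0.042],[0.196,0,0.042],[0.196,0,0.042]], "gripper": [0,0,0,0,0,0,0,0,0,0]}}

```text
time_s: 6.75
tool_pos: [0.5051, -0.1432, 0.0411]
tool_rot: [180.0, -11.9, 82.1]
force: [-0.6, -2.5, 1.1]
grip_width: 0.0007
grasp_force: 1.6
```

```bash
python3 -c "
from h import *
go([-.062,-.018,.029])"
```

```text
t 6.75 rot [179.98 -11.94  82.1 ] tcp [ 0.5051 -0.1432  0.0411] F_h [-2.53  0.3   1.13]
tip_h [-0.0935 -0.0198] 0.0293 toolaxes in holder [[0.978, -0.005, 0.207], [-0.005, -1.0, -0.001], [0.207, 0.0, -0.978]]
delta tool cm [ 3.08 -0.2   0.68]
```

Call:
{"name": "drive_tool", "arguments": {"angular": [[0,0,0],[0,0,0],[0,0,0],[0,0,0],[0,0,0],[0,0,0],[0,0,0],[0,0,0],[0,0,0],[0,0,0],[0,0,0],[0,0,0]], "delta_pos": [[0.196,0,0.042],[0.196,0,0.042],[0.196,0,0.042],[0.196,0,0.042],[0.196,0,0.042],[0.196,0,0.042],[0.196,0,0.042],[0.196,0,0.042],[0.196,0,0.042],[0.196,0,0.042],[0.196,0,0.042],[0.196,0,0.042]], "gripper": [0,0,0,0,0,0,0,0,0,0,0,0]}}

```text
time_s: 7.95
tool_pos: [0.5079, -0.1242, 0.0411]
tool_rot: [179.9, -11.6, 82.0]
force: [-2.9, -17.0, 2.8]
grip_width: 0.0005
grasp_force: 8.6
```

```bash
python3 -c "
from h import *
go([-.055,-.018,.029])"
```

```text
t 7.95 rot [179.89 -11.56  81.99] tcp [ 0.5079 -0.1242  0.0411] F_h [-17.19   0.62   2.78]
tip_h [-0.0743 -0.0201] 0.0293 toolaxes in holder [[0.98, -0.007, 0.2], [-0.007, -1.0, -0.003], [0.2, 0.002, -0.98]]
delta tool cm [ 1.89 -0.22  0.41]
```

17 N is more than needed, so I back off at once and check.

Call:
{"name": "drive_tool", "arguments": {"angular": [[0,0,0],[0,0,0]], "delta_pos": [[-0.3,0,-0.063],[0,0,0]], "gripper": [0,0]}}

```text
time_s: 8.15
tool_pos: [0.5078, -0.1245, 0.0411]
tool_rot: [179.9, -11.8, 82.0]
force: [-0.9, -9.6, 1.1]
grip_width: 0.0006
grasp_force: 4.7
```

```bash
python3 -c "
from h import *
go([-.055,-.018,.029])
c=eyes.read_camera('top');save(c,'t4.png',(300,140,440,245),5)"
```

```text
t 8.15 rot [179.93 -11.8   82.03] tcp [ 0.5078 -0.1245  0.0411] F_h [-9.65 -0.35  1.08]
tip_h [-0.0746 -0.02  ] 0.0293 toolaxes in holder [[0.979, -0.006, 0.205], [-0.006, -1.0, -0.002], [0.205, 0.001, -0.979]]
delta tool cm [ 1.92 -0.22  0.43]
```

View pics/t4.png

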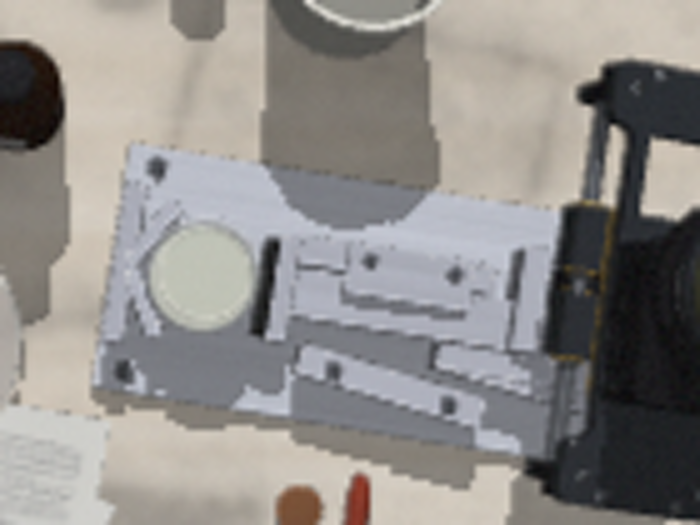

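The pad (dark strip at px (265,285)) presses the jar, and the jar sits against both V faces at (150–250,275). Withdrawing, then moving behind the wedge.

Call:
{"name": "drive_tool", "arguments": {"angular": [[0,0,0],[0,0,0],[0,0,0],[0,0,0],[0,0,0],[0,0,0],[0,0,0],[0,0,0],[0,0,0],[0,0,0],[0,0,0],[0,0,0]], "delta_pos": [[-0.3,0,-0.06],[-0.3,0,-0.06],[-1.3,0,-0.28],[-2.2,0,-0.46],[-2.2,0,-0.46],[-2.2,0,-0.46],[0,-1.2,0],[0,-1.2,0],[0,-1.2,0],[-0.07,-0.6,0.35],[-0.07,-0.6,0.35],[0,0,0]], "gripper": [0,0,0,0,0,0,0,0,0,0,0,0]}}

```text
time_s: 9.4
tool_pos: [0.4477, -0.1996, 0.033]
tool_rot: [-179.9, -12.1, 82.2]
force: [0.3, -0.4, 0.0]
grip_width: 0.0005
grasp_force: 0.0
```

```bash
python3 -c "
from h import *
tip,T,Hh,v=status()
go([-.138,.028,.022])
c=eyes.read_camera('top');save(c,'t5.png',(300,140,440,245),5)
# handle/tab position check
for n in ('wedge','bar'):
  print(n,[(r['centre'],round(r['p'],2)) for r in models.search_frame(c,n)[:2]])"
```

```text
t 9.4 rot [-179.94  -12.1    82.17] tcp [ 0.4477 -0.1996  0.033 ] F_h [-0.35 -0.3   0.02]
tip_h [-0.157   0.0296] 0.0213 toolaxes in holder [[0.978, -0.003, 0.21], [-0.004, -1.0, 0.0], [0.21, -0.001, -0.978]]
t 9.4 rot [-179.94  -12.1    82.17] tcp [ 0.4477 -0.1996  0.033 ] F_h [-0.35 -0.3   0.02]
tip_h [-0.157   0.0296] 0.0213 toolaxes in holder [[0.978, -0.003, 0.21], [-0.004, -1.0, 0.0], [0.21, -0.001, -0.978]]
delta tool cm [1.87 0.16 0.33]
wedge [([413.2, 218.6], 0.77), ([379.9, 197.8], 0.61)]
bar [([380.9, 198.1], 0.96)]
```

View pics/t5.png

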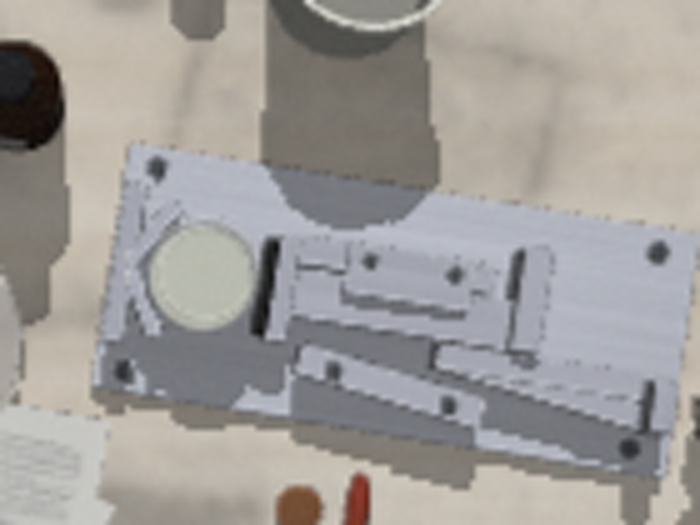

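The bar stayed put and the jar is seated. The wedge is in its lane with its tab at px (655,405). Now pushing the wedge.

Call:
{"name": "drive_tool", "arguments": {"angular": [[0,0,0],[0,0,0],[0,0,0],[0,0,0],[0,0,0],[0,0,0],[0,0,0],[0,0,0],[0,0,0],[0,0,0]], "delta_pos": [[0.489,0.05,0.105],[0.489,0.05,0.105],[0.391,0,0.084],[0.196,0,0.042],[0.196,0,0.042],[0.196,0,0.042],[0.196,0,0.042],[0.196,0,0.042],[0.196,0,0.042],[0.196,0,0.042]], "gripper": [0,0,0,0,0,0,0,0,0,0]}}

```text
time_s: 10.55
tool_pos: [0.4535, -0.1729, 0.0335]
tool_rot: [180.0, -12.0, 82.1]
force: [-0.1, -0.8, -0.1]
grip_width: 0.0007
grasp_force: 0.5
```

```bash
python3 -c "
from h import *
go([-.116,.029,.022])"
```

```text
t 10.55 rot [179.99 -12.03  82.15] tcp [ 0.4535 -0.1729  0.0335] F_h [-0.78 -0.05 -0.07]
tip_h [-0.1298  0.0274] 0.0218 toolaxes in holder [[0.978, -0.004, 0.208], [-0.004, -1.0, -0.001], [0.208, 0.0, -0.978]]
delta tool cm [ 1.35 -0.17  0.27]
```

Call:
{"name": "drive_tool", "arguments": {"angular": [[0,0,0],[0,0,0],[0,0,0],[0,0,0],[0,0,0],[0,0,0]], "delta_pos": [[0.196,0,0.042],[0.196,0,0.042],[0.196,0,0.042],[0.147,0,0.031],[0.147,0,0.031],[0.147,0,0.031]], "gripper": [0,0,0,0,0,0]}}

```text
time_s: 11.15
tool_pos: [0.455, -0.1625, 0.0335]
tool_rot: [180.0, -12.0, 82.1]
force: [0.2, -1.0, -0.2]
grip_width: 0.0005
grasp_force: 0.5
```

Rear now at about -119 mm, still loose.

Call:
{"name": "drive_tool", "arguments": {"angular": [[0,0,0],[0,0,0],[0,0,0],[0,0,0]], "delta_pos": [[0.147,0,0.031],[0.147,0,0.031],[0.147,0,0.031],[0.147,0,0.031]], "gripper": [0,0,0,0]}}

```text
time_s: 11.55
tool_pos: [0.4558, -0.1565, 0.0335]
tool_rot: [180.0, -12.0, 82.2]
force: [-0.4, -0.5, 0.4]
grip_width: 0.0004
grasp_force: 0.5
```

Call:
{"name": "drive_tool", "arguments": {"angular": [[0,0,0],[0,0,0],[0,0,0],[0,0,0]], "delta_pos": [[0.147,0,0.031],[0.147,0,0.031],[0.147,0,0.031],[0.147,0,0.031]], "gripper": [0,0,0,0]}}

```text
time_s: 11.95
tool_pos: [0.4566, -0.1506, 0.0335]
tool_rot: [180.0, -12.0, 82.2]
force: [-0.1, -1.7, 0.4]
grip_width: 0.0006
grasp_force: 0.4
```

Call:
{"name": "drive_tool", "arguments": {"angular": [[0,0,0],[0,0,0],[0,0,0],[0,0,0]], "delta_pos": [[0.147,0,0.031],[0.147,0,0.031],[0.147,0,0.031],[0.147,0,0.031]], "gripper": [0,0,0,0]}}

```text
time_s: 12.35
tool_pos: [0.4574, -0.1446, 0.0336]
tool_rot: [180.0, -12.0, 82.2]
force: [-0.8, -0.8, 0.7]
grip_width: 0.0006
grasp_force: 0.4
```

Call:
{"name": "drive_tool", "arguments": {"angular": [[0,0,0],[0,0,0],[0,0,0]], "delta_pos": [[0.147,0,0.031],[0.147,0,0.031],[0.147,0,0.031]], "gripper": [0,0,0]}}

```text
time_s: 12.65
tool_pos: [0.458, -0.1401, 0.0336]
tool_rot: [180.0, -12.0, 82.2]
force: [0.1, -1.3, -0.3]
grip_width: 0.0004
grasp_force: 0.4
```

Rear at -96 mm and still loose, so I carry on in short calls.

Call:
{"name": "drive_tool", "arguments": {"angular": [[0,0,0],[0,0,0],[0,0,0]], "delta_pos": [[0.147,0,0.031],[0.147,0,0.031],[0.147,0,0.031]], "gripper": [0,0,0]}}

```text
time_s: 12.95
tool_pos: [0.4586, -0.1356, 0.0336]
tool_rot: [180.0, -12.0, 82.2]
force: [0.3, -0.9, 0.3]
grip_width: 0.0005
grasp_force: 0.4
```

Call:
{"name": "drive_tool", "arguments": {"angular": [[0,0,0],[0,0,0],[0,0,0]], "delta_pos": [[0.147,0,0.031],[0.147,0,0.031],[0.147,0,0.031]], "gripper": [0,0,0]}}

```text
time_s: 13.25
tool_pos: [0.4596, -0.1317, 0.0337]
tool_rot: [179.9, -12.0, 82.1]
force: [0.9, -3.4, -0.1]
grip_width: 0.0009
grasp_force: 1.0
```

Force is starting to rise with the rear at about -88 mm. Going in 1 mm rows.

Call:
{"name": "drive_tool", "arguments": {"angular": [[0,0,0],[0,0,0]], "delta_pos": [[0.1,0,0.021],[0.1,0,0.021]], "gripper": [0,0]}}

```text
time_s: 13.45
tool_pos: [0.4599, -0.1298, 0.0338]
tool_rot: [179.9, -12.0, 82.1]
force: [1.4, -3.4, 1.0]
grip_width: 0.0008
grasp_force: 1.3
```

```bash
python3 -c "
from h import *
status()"
```

```text
t 13.45 rot [179.93 -11.99  82.14] tcp [ 0.4599 -0.1298  0.0338] F_h [-3.21 -1.86  0.97]
tip_h [-0.0862  0.0267] 0.0221 toolaxes in holder [[0.978, -0.004, 0.208], [-0.004, -1.0, -0.002], [0.208, 0.001, -0.978]]
```

Call:
{"name": "drive_tool", "arguments": {"angular": [[0,0,0],[0,0,0],[0,0,0]], "delta_pos": [[0.1,0,0.021],[0.1,0,0.021],[0.1,0,0.021]], "gripper": [0,0,0]}}

```text
time_s: 13.75
tool_pos: [0.4603, -0.1283, 0.0338]
tool_rot: [179.9, -11.9, 82.1]
force: [1.0, -8.5, 0.7]
grip_width: 0.0005
grasp_force: 3.9
```

Call:
{"name": "drive_tool", "arguments": {"angular": [[0,0,0],[0,0,0]], "delta_pos": [[0.1,0,0.021],[0.1,0,0.021]], "gripper": [0,0]}}

```text
time_s: 13.95
tool_pos: [0.4603, -0.1281, 0.0338]
tool_rot: [179.9, -11.7, 82.1]
force: [-1.5, -12.9, 1.3]
grip_width: 0.0003
grasp_force: 5.7
```

Call:
{"name": "drive_tool", "arguments": {"angular": [[0,0,0],[0,0,0],[0,0,0]], "delta_pos": [[0.1,0,0.021],[0.08,0,0.017],[0,0,0]], "gripper": [0,0,0]}}

```text
time_s: 14.25
tool_pos: [0.4604, -0.128, 0.0338]
tool_rot: [179.8, -11.6, 82.0]
force: [-1.7, -14.0, 1.8]
grip_width: 0.0002
grasp_force: 6.7
```

Call:
{"name": "drive_tool", "arguments": {"angular": [[0,0,0],[0,0,0],[0,0,0],[0,0,0]], "delta_pos": [[0.1,0,0.021],[0.1,0,0.021],[0,0,0],[0,0,0]], "gripper": [0,0,0,0]}}

```text
time_s: 14.65
tool_pos: [0.4604, -0.1278, 0.0338]
tool_rot: [179.8, -11.5, 82.0]
force: [-2.4, -16.2, 2.3]
grip_width: 0.0003
grasp_force: 8.5
```

Call:
{"name": "drive_tool", "arguments": {"angular": [[0,0,0],[0,0,0],[0,0,0],[0,0,0],[0,0,0]], "delta_pos": [[0.1,0,0.021],[0.1,0,0.021],[0.05,0,0.01],[0,0,0],[0,0,0]], "gripper": [0,0,0,0,0]}}

```text
time_s: 15.15
tool_pos: [0.4604, -0.1276, 0.0339]
tool_rot: [179.8, -11.3, 81.9]
force: [-4.2, -22.1, 3.5]
grip_width: 0.0004
grasp_force: 10.9
```

The wedge is jammed at about 20 N and moved only 0.5 mm over the last 10 N. Releasing, then lifting away.

Call:
{"name": "drive_tool", "arguments": {"angular": [[0,0,0],[0,0,0],[0,0,0],[0,0,0],[0,0,0],[0,0,0],[0,0,0],[0,0,0],[0,0,0],[0,0,0],[0,0,0],[0,0,0]], "delta_pos": [[-0.3,0,-0.063],[-0.4,0,-0.085],[-0.5,0,-0.105],[-2,0,-0.42],[-2,0,-0.42],[-2,0,-0.42],[0,0,-3],[0,0,-3],[0,0,-3],[0,0,-3],[0,0,0],[0,0,0]], "gripper": [0,0,0,0,0,0,0,0,0,0,0,0]}}

```text
time_s: 16.35
tool_pos: [0.4477, -0.2143, 0.1509]
tool_rot: [-180.0, -12.1, 82.2]
force: [0.6, -0.3, -0.5]
grip_width: 0.0004
grasp_force: 0.0
```

```bash
python3 -c "
from h import *
status()
c=eyes.read_camera('top');save(c,'t6.png',(300,140,440,245),5)"
```

```text
t 16.35 rot [-180.    -12.15   82.23] tcp [ 0.4477 -0.2143  0.1509] F_h [-0.24 -0.59 -0.46]
tip_h [-0.1715  0.0277] 0.1392 toolaxes in holder [[0.978, -0.003, 0.21], [-0.003, -1.0, -0.001], [0.21, -0.0, -0.978]]
```

View pics/t6.png

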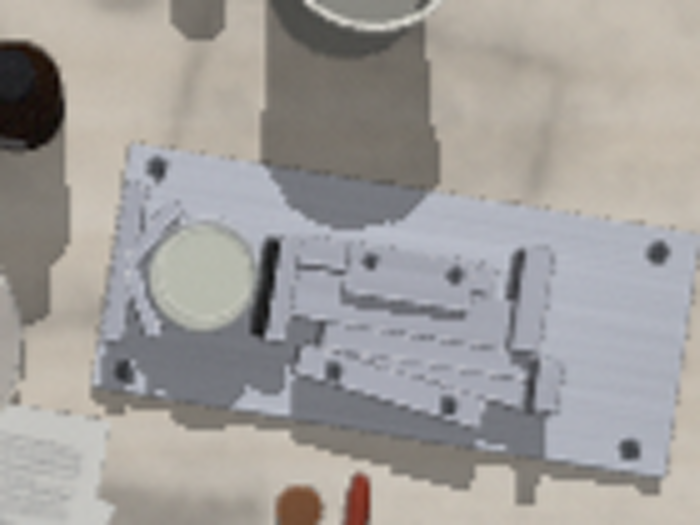

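The wedge fills the gap between bar and ramp (tab at px (545,385)). The pad is on the jar at (265,285), the jar is seated, and nothing around it has moved. Handing in.

```bash
python3 -c "
from h import *
print(env.sign_off())"
```

```text
the job is handed in; nothing more can be done
None
```

The jar is clamped, with the pad pressing it into the V jaw and the wedge jammed at about 20 N; the bar push peaked at 17 N, above the 6–10 N advised, before I backed off, and the job was handed in at about 16 s with the arm clear and nothing seen to have moved nearby.

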